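Take the setting head off its bayonet mount

ROBOT

A 6-joint arm with a two-finger parallel gripper is mounted at the origin on a cart in front of the work surface, level with it; the furniture and walls round the work are solid. World frame = base frame: x ahead of the robot, y to its left, z up, the work surface at z = 0. Lengths are in m, angles in rad, forces in N, time in s.
With the tool pointing down it reaches from about 0.35 to 1 m from the base axis. Payload 7.1 kg.
Tool frame: the origin (TCP) lies between the finger pads; the fingertips stand 22 mm ahead of it and the grasp point (between the pads) lies 3 mm ahead of it; z points along the fingers, y is the line along which they close (so a half turn about z gives the same grasp; the last joint's range is limited). The gripper opens to 85 mm and grips with 20 to 120 N. Pads are 22 mm wide; open, the fingers measure 114 mm over their backs; the gripper's body (76 mm by 85 mm) begins 54 mm behind the grasp point. The pads swing forward as they close: fully open they stand 13 mm farther back than shut.
Start: joints at [1.208, 0.423, 1.63, -0, 1.089, -0.019], TCP at [0.211, 0.588, 0.253] pointing down, gripper open.
Joint ranges: [-3, 3], [-0.9, 2.11], [0.09, 2.58], [-1.31, 4.45], [0.11, 2.69], [-2.54, 2.54]. Speed limits (rad/s): [2.39, 2.39, 3.01, 3.14, 3.14, 3.14].

INTERFACE

Orientations are given as a rotation vector (axis times angle).
In Python, from rig import manip gives the robot as it stands. The module is installed in compiled form; this text tells all that it offers. Calls block until the motion is done:
- manip.move_to(position, orientation): joint-space move of the TCP to a pose.
- manip.servo_line(position, orientation=None, rate=0.15): straight line of the TCP; orientation=None keeps the orientation; rate is the mean speed in m/s.
- manip.set_joints(angles): joint-space move.
- manip.command_gripper(opening, f_grip=None): finger opening in m; f_grip is the grip in N (None keeps the last); returns when the fingers have stopped.
- manip.hold(seconds).
- manip.solve_ik(position, orientation): joint angles nearest the present ones, or None.
- manip.camera(name): name is "scene" or "top"; returns a dict with "image" (480x640x3 uint8, red, green, blue), "fx", "fy", "cx", "cy" (pixels), "cam_to_world" (4x4, takes a point from camera to world coordinates). Camera axes: x right, y down, z forward; pixel columns grow to the right and rows downward; lengths in m; the calibration is good to about 2 mm. A picture is of the moment at which its call begins. There is no depth.
A pose or a line that the arm cannot do raises manip.IKError and nothing moves.
- manip.sign_off(): hands the job in; it is judged then, once.
Readings, each from a call of its own:
- manip.get_time(): time.
- manip.get_joint_positions(): joint angles.
- manip.get_joint_vel(): joint speeds.
- manip.get_tau(): joint torques, N m.
- manip.get_position(): TCP position.
- manip.get_ee_rot(): TCP orientation.
- manip.get_contact_force(): force on the tool from outside, world axes, zero at the start.
- manip.get_torque(): the same for the moment, N m.
- manip.get_width(): finger opening in m.
- manip.get_grip_force(): force on a finger pad.
Only numpy, scipy, OpenCV 4.12 (cv2) and the standard library are available. Lean on these libraries where they do the work, as an engineer would, in place of code of your own. Each camera call takes 0.05 s, during which the arm holds its last target. There are 200 camera calls.

TASK

Take the square-jawed setting head off its quick-change mount and park it: push the mount's release button fully down, twist the head counter-clockwise (seen from above) roughly a quarter turn until you feel it reach its sprung stop, ease it back until the stop just lets go, lift it straight out, and set it down upright in the round wooden stand with its flange flat on the stand's rim. Go by feel: never force the head against the mount or thump it into the stand, and leave the screwdriver, loupe and caliper alone.

Things in the scene. Friction and masses are not known exactly. Their poses are not given: they have to be found in the camera images.
- mount: Dark steel round quick-change mount fixed to the bench: foot disc 100 mm across, socket 84 mm across with its flat top face 34 mm above the bench; on its -x side a boss 30 mm wide, 32 mm high, to 78 mm from the axis, carries the release button. Origin on the socket axis at bench level, z up. More than 50 N between head and mount counts as forcing it.
- socket_mouth (a point): Centre of the mount's top face, on the socket axis. Hidden below, two bayonet slots lie 55 to 95 degrees counter-clockwise of the locked lugs; the angle differs each time. About 2 degrees past the slot middle a sprung stop is met (0.07 N m, then 0.08 per degree, solid after 7 degrees). Lugs come out only within 3 degrees of the middle: turn till the stop is felt, ease back till it lets go, lift.
- release_button (a joint): Travel of the release button, m: 0 is up, 0.009 fully down (it may start up to 0.0015 down). It slides stiffly (about 5 N), has no return spring and stays where it is pushed. With it moves a 6 mm lock pin that stands 6 mm out of the mount's top face beside the head's ear and blocks the counter-clockwise turn; pin and ear are clear from 0.0065 on.
- button_top (a point): Centre of the flat top of the black round release button, 18 mm across, 61 mm from the mount's axis on the mount's -x side; 50 mm above the bench when up, 41 mm when fully down. It moves with the button.
- setting_head: Loose setting head, 0.28 to 0.46 kg: a bright two-jaw block 42 x 42 mm square, sides along its x and y, from 5 to 45 mm above its origin, on a round flange 64 mm across, 5 mm thick. Origin on the axis at the flange's underside, z up. It starts locked in the mount, axes parallel to the mount's within 2 degrees, origin 34 mm above the bench. Hold two opposite flat sides from above.
- head_lugs (a point): Centre of the foot of the head's stem, 16 mm below its origin. The stem is 28 mm across; two lugs at its foot, along the head's +x and -x, are 48 mm over both, 12 mm wide, 8 mm high. In the socket it has about 1.5 mm of sideways and 2 mm of axial play; raised about 1 mm it turns freely, else the flange rubs. An ear, 12 mm wide, reaches 40 mm from the axis on its -y side.
- stand: Round wooden parking stand fixed to the bench: 80 mm across, 24 mm high, with a round hole 54 mm across and 20 mm deep. Origin at its centre at bench level. The stem and lugs of the head drop into the hole with 3 mm to spare all round in any yaw; parked, the flange lies on the rim and the head's origin is 24 mm above the bench.
- screwdriver: Bystander: small screwdriver with a yellow grip, 53 x 123 x 17 mm over all, lying on the bench beyond the work; origin at the centre of its underside.
- loupe: Bystander: folding loupe 63 x 48 x 24 mm lying on the bench beyond the work; origin at the centre of its underside.
- caliper: Bystander: flat steel sliding caliper, 64 x 150 x 6 mm, lying on the bench beyond the work; origin at the centre of its underside.
There are look-alikes about, which are no part of the job. What is shaped like the setting_head but green or turquoise is not meant.

How it is judged:
On the way, in this order (a step that is already met when the one before it is completed fails the run):
1. the release button is pushed down while the head is still locked (value of joint release_button above 0.0065 m and angle between the x axis of setting_head and the x axis of mount, either way round below 0.2 rad), for 0.2 s.
2. the head is turned about a quarter turn while still seated in the mount (angle between the x axis of setting_head and the x axis of mount, either way round above 0.85 rad and z of setting_head in the frame of mount below 0.038 m and horizontal distance between setting_head and mount below 0.005 m), for 0.1 s.
3. the head is lifted clear of the mount, upright (z of setting_head in the frame of mount above 0.052 m and angle between setting_head's own z axis and vertical below 0.35 rad and contact force between setting_head and mount below 0.1 N), for 0.1 s.
At the end, for the whole second after the job is handed in: The head stands at rest in the wooden stand, axis within 6 mm of the stand's centre, flange within 3 mm of the rim, upright within 3.5 degrees (horizontal distance between setting_head and stand below 0.006 m and z of setting_head in the frame of stand below 0.027 m and angle between setting_head's own z axis and vertical below 0.06 rad and linear speed of setting_head below 0.02 m/s); the robot touches nothing.
It fails at once if the head is forced against the mount (more than 50 N) (contact force between setting_head and mount above 50 N).
It fails at once if the head is thumped into or pressed on the stand (more than 40 N) (contact force between setting_head and stand above 40 N).
It fails at once if the screwdriver, loupe or caliper are moved (more than 15 mm) (distance of any of screwdriver, loupe, caliper from where it was at the start of the episode above 0.015 m).
It also fails if it takes over 72 s, if anything falls off the work surface, if the arm or the gripper's body presses on something with over 40 N, if the wrist force passes 120 N, or if a joint passes its speed limit or range.

## Working session

There is one attempt and no reset: what is moved stays moved. The work goes in short steps, each a Python script; the robot and the scene stay as the last script left them, time stands still between calls to the robot, and variables do not carry over. Pictures are saved under pics/ and viewed, at most 10 in all, crops included, and the job is handed in when it is done.

```bash
mkdir -p pics
python3 - <<'E'
from rig import manip
import cv2,numpy as np
for n in("scene","top"):
    c=manip.camera(n); cv2.imwrite(f"pics/{n}0.png",c["image"][:,:,::-1]); np.savez(f"{n}0.npz",**c)
    print(n,c["fx"],c["fy"],c["cx"],c["cy"]);print(np.round(c["cam_to_world"],3))
print(manip.get_time(),manip.get_ee_rot(),manip.get_position())
E
```

```text
scene 533.1119527905481 533.1119527905481 323.9662086352961 249.02943899187636
[[-0.85  -0.411  0.329  0.271]
 [-0.526  0.642 -0.558  0.565]
 [ 0.018 -0.647 -0.762  0.787]
 [ 0.     0.     0.     1.   ]]
top 564.4249077365836 564.4249077365836 306.44234680339804 242.9946253890774
[[ 0.022 -0.998  0.059  0.541]
 [-1.    -0.021  0.017  0.021]
 [-0.016 -0.059 -0.998  1.111]
 [ 0.     0.     0.     1.   ]]
0.1 [-5.37317279e-01 -3.09503114e+00  2.15178978e-03] [0.21047884 0.58798526 0.25261995]
```

View pics/scene0.png

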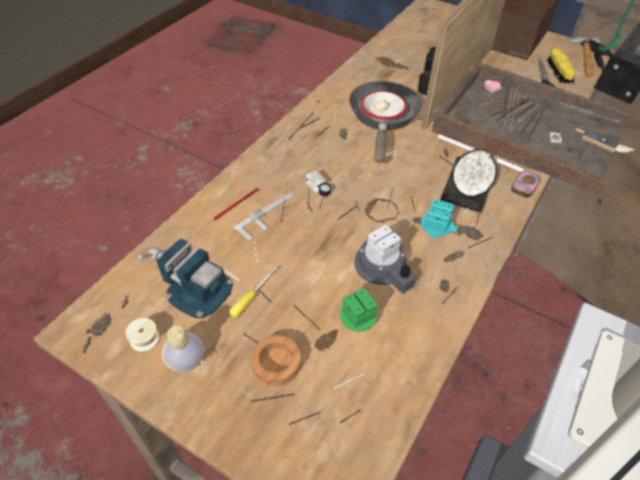

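View pics/top0.png

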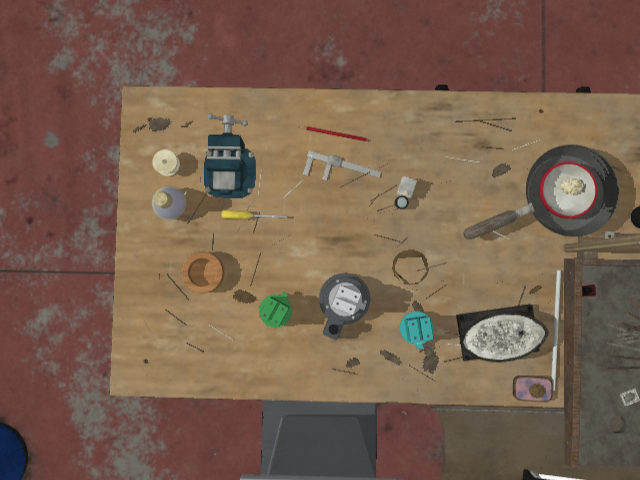

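Top view: the bright head is at (345,298) in the dark mount, with the button at (334,328). The stand is at (203,271). The look-alikes are the green head (275,310) and the turquoise one (417,328), both outside the mount. The bright head fits because it sits in the dark mount. I'll confirm this with an enlarged crop.

```bash
cat > h.py <<'E'
import numpy as np,cv2
def ray(c,u,v):
    M=c["cam_to_world"];d=M[:3,:3]@np.array([(u-c["cx"])/c["fx"],(v-c["cy"])/c["fy"],1]);return M[:3,3],d
def onplane(c,u,v,z):
    o,d=ray(c,u,v);return o+d*(z-o[2])/d[2]
def proj(c,p):
    M=np.asarray(c["cam_to_world"]);q=M[:3,:3].T@(np.asarray(p)-M[:3,3]);return c["fx"]*q[0]/q[2]+c["cx"],c["fy"]*q[1]/q[2]+c["cy"]
E
python3 - <<'E'
import numpy as np,cv2
from h import *
t=dict(np.load("top0.npz"));s=dict(np.load("scene0.npz"))
a=cv2.resize(t["image"][260:350,295:395],(700,630)[:2],interpolation=cv2.INTER_CUBIC)[:590]
a=cv2.resize(t["image"][262:346,300:390],(400,373),interpolation=cv2.INTER_CUBIC)
b=cv2.resize(s["image"][220:304,340:430],(400,373),interpolation=cv2.INTER_CUBIC)
cv2.imwrite("pics/crop.png",np.hstack([a,b])[:,:,::-1])
for n,p in dict(green=(275,310),head=(345,298),stand=(203,271)).items(): print(n,onplane(t,*p,.04))
# stand by colour
hsv=cv2.cvtColor(t["image"],cv2.COLOR_RGB2HSV)
for (u,v) in [(188,271),(203,271),(345,290),(334,328),(325,300),(300,250)]: print(u,v,hsv[v,u],t["image"][v,u])
E
```

```text
green [0.47591569 0.09560733 0.04      ]
head [ 0.50152779 -0.03614376  0.04      ]
stand [0.54649687 0.23452584 0.04      ]
188 271 [ 14 129  91] [91 67 45]
203 271 [ 15 134 120] [120  88  57]
345 290 [ 90   5 200] [196 200 200]
334 328 [120   7  36] [35 35 36]
325 300 [102  15  84] [79 82 84]
300 250 [ 18  87 168] [168 145 111]
```

View pics/crop.png

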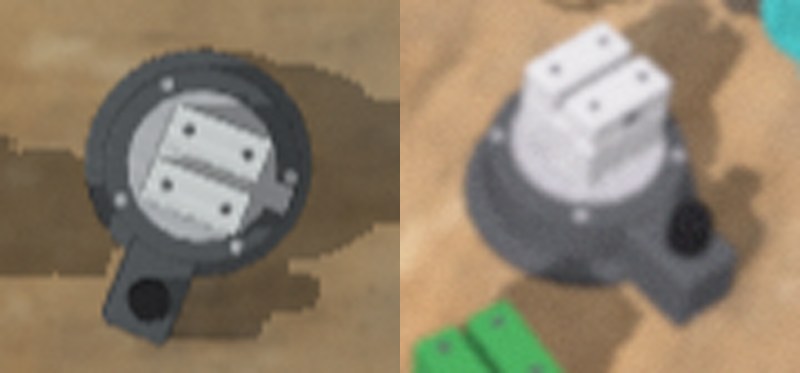

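The crop confirms it: the bright block sits in the dark mount, the ear points right, and the button is at bottom left. The mount's yaw is about -22°. Next I'll get its position and the stand's.

```bash
cat >> h.py <<'E'
def tri(c1,p1,c2,p2):
    o1,d1=ray(c1,*p1);o2,d2=ray(c2,*p2);k=np.linalg.lstsq(np.stack([d1,-d2],1),o2-o1,rcond=None)[0]
    a,b=o1+k[0]*d1,o2+k[1]*d2;return (a+b)/2,np.linalg.norm(a-b)
E
python3 - <<'E'
import numpy as np,cv2
from h import *
t=dict(np.load("top0.npz"));s=dict(np.load("scene0.npz"))
def cv(pts,u0,v0): p=np.mean(pts,0)+.5; return u0+p[0]*.225-.5,v0+p[1]*84/373-.5
ht=cv([(189,129),(248,154),(167,184),(226,208)],300,262);hs=cv([(156,69),(204,41),(242,76),(194,106)],340,220)
print("head",tri(t,ht,s,hs),onplane(t,*ht,.079),onplane(s,*hs,.079))
def blob(c,m,near):
    n,l,st,ce=cv2.connectedComponentsWithStats(m.astype(np.uint8)); 
    k=1+np.argmin(np.linalg.norm(ce[1:]-near,axis=1)+1000*(st[1:,4]<15));return l==k,ce[k],st[k]
P={}
for nm,c,b,stn in(("top",t,(333,329),(203,271)),("scene",s,(405,271),(276,360))):
    im=c["image"].astype(int);m,ce,st=blob(c,im.max(2)<52,b);P[nm]=ce;print(nm,"button",ce,st,onplane(c,*ce,.05))
    hsv=cv2.cvtColor(c["image"],cv2.COLOR_RGB2HSV).astype(int);
    m=(hsv[...,1]>128)&(hsv[...,0]<18)&(hsv[...,2]>60);win=np.zeros_like(m);win[stn[1]-40:stn[1]+40,stn[0]-40:stn[0]+40]=1
    m=cv2.morphologyEx((m&win).astype(np.uint8),cv2.MORPH_OPEN,np.ones((3,3)))
    m,ce,st=blob(c,m>0,stn);ct=max(cv2.findContours(m.astype(np.uint8),0,1)[0],key=len)
    e=cv2.fitEllipse(ct);print("stand",ce,st,e,onplane(c,*e[0],.02))
    cv2.imwrite(f"pics/st_{nm}.png",cv2.resize((c["image"]*np.where(m,1,.5)[...,None]).astype(np.uint8)[stn[1]-45:stn[1]+45,stn[0]-45:stn[0]+45],(390,390),interpolation=cv2.INTER_CUBIC)[:,:,::-1])
print("btn",tri(t,P["top"],s,P["scene"]))
cv2.imwrite("pics/st.png",np.hstack([cv2.imread(f"pics/st_{n}.png") for n in("top","scene")]))
E
```

```text
head (array([ 0.50051434, -0.03622777,  0.08089735]), np.float64(0.0007549432364697997)) [ 0.5000956  -0.03649129  0.079     ] [ 0.50146724 -0.03766664  0.079     ]
top button [333.27027027 329.05405405] [329 325  10   9  74] [ 0.44369194 -0.01480497  0.05      ]
stand [202.53113278 271.97224306] [ 182  252   42   40 1333] ((202.53253173828125, 271.96099853515625), (39.21059036254883, 41.41585922241211), 89.06439971923828) [0.54471856 0.23936365 0.02      ]
scene button [404.75       271.22368421] [401 266   9  11  76] [ 0.44221992 -0.00795396  0.05      ]
stand [275.89240506 360.20938819] [ 252  336   49   49 1896] ((275.8681640625, 360.19439697265625), (47.29680252075195, 49.28867721557617), 36.943031311035156) [0.54382584 0.24330091 0.02      ]
btn (array([ 0.44355704, -0.01480919,  0.04160186]), np.float64(0.0013804958723516861))
```

View pics/st.png

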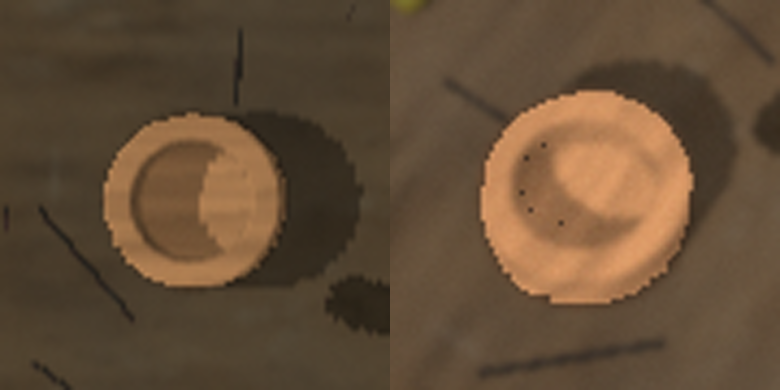

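```bash
cat >> h.py <<'E'
from rig import manip
def rv(psi):  # tool down, tool y axis at heading psi (deg)
    th=np.radians(psi+90)/2;return np.pi*np.array([np.cos(th),np.sin(th),0])
def F(): return np.round(manip.get_contact_force(),2)
YAW=-21.5;PSI=90+YAW-180
C=np.array([.5005,-.0365]);B=np.array([.4437,-.0148]);S=np.array([.5447,.2388])
E
python3 - <<'E'
from h import *
print(manip.solve_ik([*B,.15],rv(PSI)),manip.solve_ik([*C,.1],rv(PSI)),manip.solve_ik([*C,.1],rv(PSI+102)))
manip.command_gripper(0.0)
manip.move_to([*B,.16],rv(PSI));print(manip.get_time(),manip.get_joint_positions())
manip.servo_line([*B,.08],rate=.1);f0=F();print(f0,manip.get_time(),manip.get_width(),manip.get_position())
z=.074
while z>.0615:
    manip.servo_line([*B,z],rate=.02);f=F();p=manip.get_position();print(round(z,4),np.round(p,4),f)
    if f[2]-f0[2]>18: break
    z-=.001
print(manip.get_time())
E
```

```text
[-6.01517353e-02  3.30711470e-01  2.09215826e+00 -1.33226763e-15
  7.18722928e-01  1.88589038e+00] [-9.65136724e-02  4.89979197e-01  1.99018931e+00 -1.33226763e-15
  6.61424147e-01  1.84952844e+00] [-9.65136724e-02  4.89979197e-01  1.99018931e+00 -4.44089210e-16
  6.61424147e-01  6.92926065e-02]
3.1917 [-5.92044205e-02  3.11583774e-01  2.08604597e+00  8.89533932e-05
  7.43542231e-01  1.88557914e+00]
[0.49 0.16 0.5 ] 4.1417 -0.00020218674812318743 [ 0.4440506  -0.01476489  0.08031763]
0.074 [ 0.4436 -0.0148  0.074 ] [ 0.4  -0.03  0.29]
0.073 [ 0.4437 -0.0148  0.073 ] [-0.4   0.35 -0.38]
0.072 [ 0.4436 -0.0148  0.0719] [0.23 0.17 0.14]
0.071 [ 0.4438 -0.0148  0.071 ] [0.65 0.63 0.8 ]
0.07 [ 0.4438 -0.0148  0.07  ] [0.23 1.03 2.38]
0.069 [ 0.4438 -0.0148  0.069 ] [-0.5   0.71  2.65]
0.068 [ 0.4438 -0.0148  0.0679] [0.13 0.79 3.73]
0.067 [ 0.4438 -0.0148  0.0669] [-0.05  0.45  1.68]
0.066 [ 0.4438 -0.0148  0.0659] [0.79 0.56 1.52]
0.065 [ 0.4438 -0.0148  0.0649] [ 1.42 -0.08  2.21]
0.064 [ 0.4438 -0.0148  0.0639] [1.14 0.48 2.  ]
0.063 [ 0.4438 -0.0148  0.063 ] [ 0.05 -0.08  4.06]
0.062 [ 0.4437 -0.0148  0.0627] [-2.98  0.91 17.59]
7.5917
```

Button is fully down (hard stop at 41 mm). Now the grasp.

Run:
```python
from h import *
manip.servo_line([*B,.13],rate=.2)
manip.command_gripper(.075)
manip.servo_line([*C,.13],rv(PSI),rate=.2)
manip.servo_line([*C,.067],rate=.1)
manip.hold(.3);f0=F();t0=np.round(manip.get_torque(),3);print("pre",f0,t0,manip.get_position())
manip.command_gripper(.03,f_grip=25);manip.hold(.3)
print("grip",F(),np.round(manip.get_torque(),3),manip.get_width(),manip.get_grip_force(),manip.get_position(),manip.get_time())
c=manip.camera("scene");cv2.imwrite("pics/grip.png",cv2.resize(c["image"][180:330,290:490],(800,600))[:,:,::-1])
```

```text
pre [ 0.18 -0.09  0.94] [-0.055 -0.005 -0.039] [ 0.5008008  -0.03653859  0.06749127]
grip [-0.64 -0.2   5.34] [-0.036  0.246  0.089] 0.04171294488880885 25.615569837391376 [ 0.50058911 -0.03651028  0.06722013] 11.0083
```

View pics/grip.png

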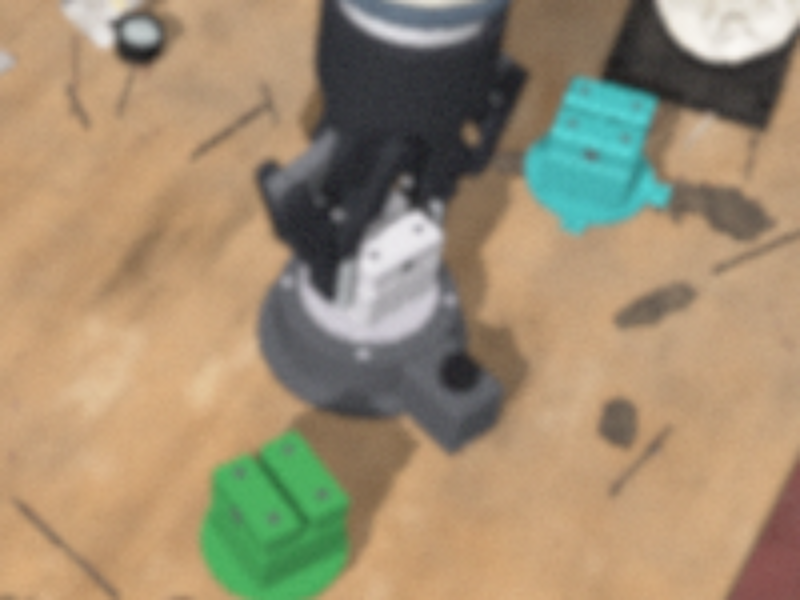

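The view shows the fingers on the block's y sides, the button down and the head still seated. Now I'll raise it 1 mm and turn it.

```bash
cat >> h.py <<'E'
def rd(n=4):
    f=[];t=[]
    for _ in range(n): manip.hold(.03);f.append(manip.get_contact_force());t.append(manip.get_torque())
    return np.round(np.mean(f,0),2),np.round(np.mean(t,0),3)
E
python3 - <<'E'
from h import *
manip.command_gripper(.03,f_grip=60);print(rd())
p=manip.get_position()
for k in range(1,6):
    manip.servo_line([p[0],p[1],.067+.0005*k],rate=.01);r=rd();print(k,np.round(manip.get_position(),4),r)
    if r[0][2]<-3 and k>=3 or r[0][2]<-8: break
j=np.array(manip.get_joint_positions());J0=j[5];np.save("j0.npy",j)
print(manip.get_time())
for a in range(5,51,5):
    q=j.copy();q[5]=J0-np.radians(a);manip.set_joints(q);r=rd();print(a,r,round(manip.get_time(),2),np.round(manip.get_position(),4))
    if np.hypot(*r[0][:2])>15 or abs(r[0][2])>15: break
E
```

```text
(array([-1.7 ,  0.57,  7.02]), array([-0.038,  0.271,  0.082]))
1 [ 0.5004 -0.0365  0.0674] (array([-0.2 ,  0.42,  0.88]), array([0.046, 0.077, 0.009]))
2 [ 0.5004 -0.0365  0.0678] (array([-0.15,  0.49, -3.06]), array([-0.02 ,  0.007,  0.017]))
3 [ 0.5006 -0.0365  0.0685] (array([ 0.2 ,  0.12, -3.43]), array([-0.009,  0.007,  0.009]))
12.5583
5 (array([-0.09,  0.25, -3.38]), array([ 0.009, -0.018, -0.001])) 12.94 [ 0.5006 -0.0365  0.0685]
10 (array([-0.29,  0.2 , -3.38]), array([ 0.018, -0.044,  0.007])) 13.32 [ 0.5006 -0.0365  0.0685]
15 (array([ 0.18, -0.35, -2.93]), array([ 0.003,  0.008, -0.024])) 13.71 [ 0.5006 -0.0365  0.0685]
20 (array([-0.15,  0.1 , -2.84]), array([ 0.018,  0.025, -0.003])) 14.09 [ 0.5006 -0.0365  0.0685]
25 (array([ 0.54,  0.25, -3.1 ]), array([-0.022,  0.014, -0.006])) 14.47 [ 0.5006 -0.0365  0.0685]
30 (array([-0.28,  0.28, -3.51]), array([-0.022,  0.003,  0.007])) 14.86 [ 0.5006 -0.0365  0.0685]
35 (array([ 0.04,  0.01, -3.73]), array([-0.023,  0.029, -0.001])) 15.24 [ 0.5006 -0.0365  0.0685]
40 (array([-0.1 , -0.2 , -3.21]), array([ 0.009, -0.009, -0.036])) 15.62 [ 0.5006 -0.0365  0.0685]
45 (array([ 0.11, -0.17, -3.18]), array([-0.   , -0.01 , -0.013])) 16.01 [ 0.5006 -0.0365  0.0685]
50 (array([-0.28,  0.33, -2.64]), array([ 0.001, -0.006, -0.011])) 16.39 [ 0.5006 -0.0365  0.0685]
```

Turning freely at the head's weight (3.2 N). Next, search for the stop in 1° steps, then ease back.

Run:
```python
from h import *
j=np.load("j0.npy");J0=j[5]
def go(a,n=6):
    q=j.copy();q[5]=J0-np.radians(a);manip.set_joints(q);manip.hold(.05);return rd(n)
hit=0
for a in range(51,107):
    r=go(a,3)
    if abs(r[1][2])>.045: r=go(a,8)
    if abs(r[1][2])>.055: hit+=1;print(a,r)
    if hit>=2 or abs(r[1][2])>.18: break
while a>50 and hit:
    a-=.5;r=go(a,8);print(a,r)
    if abs(r[1][2])<.03: break
print(a,manip.get_time(),np.round(manip.get_position(),4))
```

```text
85 (array([ 2.88, -1.44, -4.5 ]), array([-0.231, -0.546, -0.123]))
86 (array([ 4.04, -1.3 , -4.6 ]), array([-0.318, -0.789, -0.209]))
85.5 (array([ 4.52, -1.13, -3.77]), array([-0.334, -0.895, -0.159]))
85.0 (array([ 4.68, -1.64, -4.11]), array([-0.308, -0.952, -0.124]))
84.5 (array([ 4.91, -1.76, -3.51]), array([-0.293, -0.918, -0.116]))
84.0 (array([ 4.08, -1.43, -3.19]), array([-0.226, -0.817, -0.128]))
83.5 (array([ 3.43, -1.  , -2.75]), array([-0.166, -0.684, -0.102]))
83.0 (array([ 2.43, -0.56, -2.16]), array([-0.093, -0.46 , -0.073]))
82.5 (array([ 1.13, -0.31, -2.86]), array([-0.039, -0.201, -0.046]))
82.0 (array([ 0.15, -0.2 , -3.36]), array([ 0.016, -0.003, -0.   ]))
82.0 37.025 [ 0.5005 -0.0365  0.0685]
```

Run:
```python
from h import *
p=manip.get_position();ok=True
for dz in (.0012,.0024,.004,.007,.011,.016,.022):
    manip.servo_line([p[0],p[1],.0685+dz],rate=.02);f=np.array(F());print(dz,f)
    if f[2]<-14 or np.hypot(f[0],f[1])>15: ok=False;manip.servo_line([p[0],p[1],.0685],rate=.02);break
if ok: manip.servo_line([p[0],p[1],.145],rate=.12);manip.hold(.1)
print(ok,manip.get_time(),rd(),manip.get_joint_positions(),manip.get_width())
if ok:
    manip.servo_line([*S,.145],rate=.15);manip.hold(.2);print(manip.get_time(),rd())
    for n in("scene","top"):
        c=manip.camera(n);np.savez(f"{n}1.npz",**c)
    u,v=map(int,proj(c,[*S,.06]));a=c["image"][v-60:v+60,u-60:u+60];c=dict(np.load("scene1.npz"))
    u,v=map(int,proj(c,[*S,.06]));b=c["image"][v-60:v+60,u-60:u+60];print(u,v)
    cv2.imwrite("pics/car.png",cv2.resize(np.hstack([a,b]),(800,400))[:,:,::-1])
```

```text
0.0012 [ 0.2   0.76 -3.5 ]
0.0024 [ 0.07 -0.43 -3.2 ]
0.004 [-0.49  0.05 -3.07]
0.007 [-0.18  0.93 -3.91]
0.011 [ 0.64  0.54 -3.71]
0.016 [ 0.08 -0.23 -3.78]
0.022 [ 0.56  0.78 -4.35]
True 39.9833 (array([-0.21, -0.07, -3.47]), array([ 0.011, -0.002, -0.012])) [-9.64713695e-02  4.10469163e-01  1.97358040e+00  1.24403025e-05
  7.59151774e-01  4.18451987e-01] 0.04134480758149617
42.325 (array([ 0.38, -0.13, -3.39]), array([ 0.012, -0.002, -0.002]))
275 345
```

View pics/car.png

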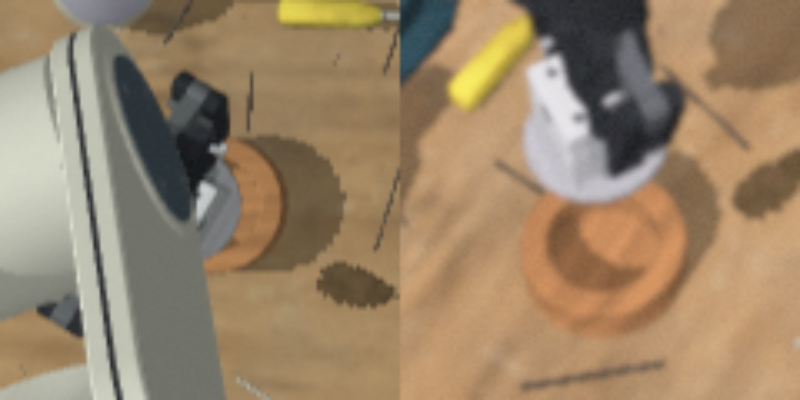

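Run:
```python
from h import *
s=dict(np.load("scene0.npz"));t=dict(np.load("top0.npz"))
print(onplane(s,276.2,358.8,.024),onplane(t,202.5,272,.024),proj(s,[*S,.024]),proj(t,[*S,.024]))
p=manip.get_position();print(p)
manip.servo_line([*S,.085],rate=.08);f0=F();z=.081;print(f0,manip.get_time())
while z>.0565:
    manip.servo_line([*S,z],rate=.03);f=F();print(round(z,4),f)
    if np.hypot(*(f-f0)[:2])>6 or f[2]-f0[2]>3: break
    z-=.001 if z<.062 else .003
print(manip.get_time(),manip.get_position(),rd())
```

```text
[0.54338274 0.2426636  0.024     ] [0.54462885 0.23862276 0.024     ] (np.float64(276.91433087797145), np.float64(356.5793216980656)) (np.float64(202.40971237216365), np.float64(271.9610628531249))
[0.54472523 0.23874805 0.14502524]
[-0.37 -0.43 -3.22] 43.4583
0.081 [-0.31 -0.36 -3.41]
0.078 [-0.02 -0.06 -3.73]
0.075 [-0.7  -0.63 -2.7 ]
0.072 [-0.3   0.12 -3.08]
0.069 [-0.87 -0.09 -2.44]
0.066 [-0.18  0.34 -4.05]
0.063 [ 0.12 -0.13 -3.38]
0.06 [-0.45 -0.23 -3.03]
0.059 [-0.75 -0.26 -2.84]
0.058 [ 0.36  0.66 -3.38]
0.057 [-1.12 -0.53  1.12]
46.2417 [0.54483305 0.23886482 0.05735329] (array([-1.53, -0.11,  2.77]), array([-0.126,  0.219, -0.038]))
```

Seated at the expected height, so I'll release, back off and check.

Run:
```python
from h import *
manip.command_gripper(.052);manip.command_gripper(.075)
manip.servo_line([*S,.16],rate=.1);manip.move_to([.45,-.1,.3],rv(PSI+82));manip.hold(.2);print(manip.get_time(),rd())
ims=[]
for n in("top","scene"):
    c=manip.camera(n);u,v=map(int,proj(c,[*S,.04]));ims.append(cv2.resize(c["image"][v-40:v+40,u-40:u+40],(400,400)))
cv2.imwrite("pics/end.png",np.hstack(ims)[:,:,::-1])
```

```text
49.7917 (array([-0.26,  0.2 ,  0.07]), array([ 0.026, -0.001,  0.002]))
```

View pics/end.png

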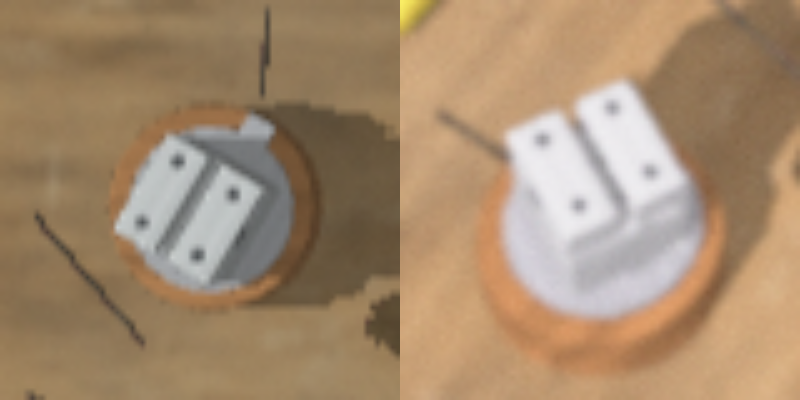

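The head stands upright with its flange flat and concentric on the rim in both views, and the robot is clear. Handing in.

```bash
python3 -c "
from rig import manip
print(manip.sign_off())"
```

```text
the job is handed in; nothing more can be done
None
```

The setting head is off its mount and standing upright in the wooden stand, flange flat on the rim and robot clear, and the job was handed in at about 50 s of the 72 s allowed; no verdict was returned.

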